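Lock off the changeover switch

TASK

Lock the changeover switch on the mounting plate in its middle (off) position: push its lever round with the fingertips until the slot in the locking disc lines up with the locking bar, then push the bar by its thumb tab through the disc and keeper until it is fully home against the rear strap. Push only: do not lift the bar, and leave the padlock, mains filter, terminal strip and screwdriver lying where they are.

Things in the scene. Friction and masses are not known exactly. Their poses are not given: they have to be found in the camera images.
- switch_plate: Aluminium mounting plate 270 x 360 x 4 mm, fixed flat on the bench. Origin: at bench level under the disc's axis, z up; the plate spans x -90 to 180, y -120 to 240 mm in this frame. It carries a four-pole changeover switch (moulded body 100 x 124 mm in x, y, top 64 mm above the bench, copper terminals out to x = +-69 mm). The bar lies along this frame's y, at x = 0.
- disc_axis (a point): Top of the locking disc on its vertical axis, fixed, 90 mm above the bench. The disc is 80 mm across: two steel half-moon cheeks (73.5 to 90 mm above the bench) with a straight slot 22 mm wide through the middle. The 16 mm bar enters freely within 0.07 rad of line; its round nose still centres the disc from 0.12 rad.
- lock_disc (a joint): Angle of disc and lever (rad), positive anticlockwise from above. 0 = off: slot in line with the bar, lever towards the plate's -x. Starts at 0.45 to 1.05, lever swung to the plate's -y side; turn it clockwise from above to 0. Stops at -0.35 and 1.2. Friction about 0.25 Nm (3 N at the knob), no spring or detent: it stays where left.
- lever_knob (a point): Top centre of the lever's upright black knob: a cylinder 22 mm in diameter, 73.5 to 123.5 mm above the bench, 88 mm from the disc's axis, turning with the disc. The flat steel lever arm, 14 mm wide, joins it to the disc; its top is 73 mm above the bench.
- rear_strap (a point): Fixed point on the bar channel: top of the rear strap, middle of its rear face, at plate x 0, y 86 mm, 86.5 mm above the bench. The tab meets this face when the bar is home. A like strap spans y 45 to 53 mm; both are 30 mm wide. The steel channel runs along plate y from 44 to 222 mm, 24 mm wide, bed 74 mm and lip tops 80 mm above the bench.
- keeper (a point): Fixed: top centre of the keeper, a steel portal on the switch at the disc's far side, plate x 0, y -50 mm, 88.5 mm above the bench; 28 mm wide (22 inside), 12 mm long. The bar's nose goes through it.
- lock_bar: Loose steel bar 16 x 162 x 8 mm, about 0.2 kg, lying in the channel under the straps. Origin: mid length, underside, 74 mm above the bench. Its +y points to the tail, -y to the round nose, parallel to the plate's y; it is pushed to -y. Origin starts at plate y 127 to 139 mm (nose short of the disc); fully home it is at y = 13 mm, nose 12 mm out of the keeper.
- bar_tab (a point): Centre of the front face (nose side) of the bar's bent-up thumb tab, 99 mm above the bench. The tab is a plate 32 mm wide across the bar, 5 mm thick, 82 to 116 mm above the bench; push its rear face, 5 mm behind this point (plate +y), with a light force (1 to 6 N). 3 mm of bar lie behind it. Fully home this point is at plate y = 86 mm.
- bar_nose (a point): Tip of the bar's round nose (radius 8 mm), 81 mm ahead of the bar's origin, at mid thickness. Fully home it is at plate y = -68 mm.
- padlock: Loose brass padlock lying flat on the plate beside the channel (body 42 x 34 x 20 mm, steel shackle); leave alone. Origin under the middle of its body.
- mains_filter: Loose metal mains filter 50 x 112 x 36 mm on the plate beside the switch, far side; leave alone. Origin under its middle.
- terminal_strip: Loose black terminal strip 30 x 98 x 24 mm on the plate; leave alone. Origin under its middle.
- screwdriver: Loose screwdriver, 170 mm long, handle 26 mm thick, lying on the plate on the robot's side of the channel and roughly parallel with it; leave alone. Origin under its middle.

How it is judged:
By the outcome, as a careful person would: the job done as asked, in the order asked, and still so for the second after the job is handed in, with the robot touching nothing.
It also fails if it takes over 48 s, if anything falls off the work surface, if the arm or the gripper's body presses on something with over 40 N, if the wrist force passes 120 N, or if a joint passes its speed limit or range.

ROBOT

A 7-joint arm with a two-finger parallel gripper is mounted at the origin on the work surface. World frame = base frame: x ahead of the robot, y to its left, z up, the work surface at z = 0. Lengths are in m, angles in rad, forces in N, time in s.
With the tool pointing down it reaches from about 0.4 to 0.85 m from the base axis. Payload 10.4 kg.
Tool frame: the origin (TCP) lies at the very end of the fingers, on their centre line; the grasp point (between the pads) lies 19 mm behind it; z points along the fingers, y is the direction in which the jaws open and shut (so a half turn about z gives the same grasp; the last joint's range is limited). The gripper opens to 87 mm and grips with 3 to 60 N. Pads are 19 mm wide; open, the fingers measure 117 mm over their backs; the gripper's body (75 mm by 190 mm) begins 51 mm behind the grasp point.
Start: joints at [-1.272, 0.332, -0.065, 1.46, 0.022, 1.35, -0.088], TCP at [0.198, 0.593, 0.19] pointing down, gripper open.
Joint ranges: [-2.6, 2.6], [-0.5, 2.12], [-1.47, 1.34], [0.16, 2.42], [-1.27, 4.41], [0.06, 2.06], [-2.6, 2.6]. Speed limits (rad/s): [2.22, 2.22, 2.79, 2.79, 3.14, 3.14, 3.14].

INTERFACE

Orientations are given as a unit quaternion [x, y, z, w].
In Python, from bench import read_state, imaging, r gives the robot as it stands. The module is installed in compiled form; this text tells all that it offers.
- The arm moves only by the tool move_arm, never from a script. Its argument "series" is a list of rows, each a list of 4 numbers: the shift along the tool's x, y, z in m, then the turn about the tool's z in rad. In form: [[x, y, z, roll], ...]. A call has 1 to 20 rows; each row is the pose to reach, as a shift and turn from the pose commanded when the call began, along the tool's axes at that moment; what a row does not reach only later rows make up. A row lasts 1/10 s, in which the tool goes at most 50 mm and 8.59 degrees, less where a joint would pass 70% of its speed; a pose out of reach is approached as far as the arm can. A call with a gripper value outside its range is refused whole. "claw" is the gripper's target within -1 to 1 (fully open at 1, half-way at 0, shut at -1), set as the call begins (left out, the last holds). The fingers move at their own pace and stop on an object; "newtons" is the grip in N (left out, the last holds). Time passes only in rows, so rows that repeat a pose let the fingers close. It gives the time, the measured TCP pose, the force and the opening at its end, in the units of the state.
- read_state(): the state, without advancing time (a new reading comes with each control period).
- imaging.camera(name): name is "scene" or "side" or "wrist"; returns (picture, depth): 420x560x3 uint8, red, green, blue; 420x560 float32, m along the optical axis (not along the pixel's ray), 0 where there is no reading.
- imaging.get_calibration(name): a dict with "camera_matrix" (3x3 intrinsics, pixels), "R" (3x3) and "t" (3): a world point X has camera coordinates R X + t. Camera axes: x right, y down, z forward; pixel columns grow to the right and rows downward; lengths in m; the calibration is good to about 2 mm. The wrist camera is an equidistant fisheye: a pixel r from the principal point sees the ray r / f radians off the axis. A picture is of the moment at which its call begins: read the wrist's pose just before it. get_calibration takes no time and is no camera call; for the wrist camera it gives the pose at the moment of the call.
- r.close_job(): hands the job in, once; it reports no verdict.
The state is a dict: "time": time; "joint_positions": joint angles; "joint_vel": joint speeds; "joint_torque": joint torques, N m; "ee_pos": TCP position; "eef_rot": TCP orientation; "ft_force": force on the tool from outside, world axes, zero at the start; "torque": the same for the moment, N m; "width": finger opening in m.
Only numpy, scipy, OpenCV 4.12 (cv2) and the standard library are available. Lean on these libraries where they do the work, as an engineer would, in place of code of your own. Each camera call takes 0.05 s, during which the arm holds its last target.

## Working session

There is one attempt and no reset: what is moved stays moved. The work goes in short steps, Python scripts to look and compute and a tool call to move; the robot and the scene stay as the last step left them, time stands still between calls to the robot, and variables do not carry over. Pictures are saved under pics/ and viewed, and the job is handed in when it is done.

Besides the shell and the picture viewer there is one more tool, called after ">>>" as name([rows], argument=value, ...), one row to a line, values as JSON. move_arm: Moves the arm, as the interface text tells. Its arguments: {"type":"object","properties":{"series":{"type":"array","items":{"type":"array","items":{"type":"number"}}},"claw":{"type":"number"},"newtons":{"type":"number"}},"required":["series"]}

```bash
mkdir -p pics; python3 - <<'E'
from bench import read_state, imaging, r
import cv2,numpy as np
s=read_state();print(s)
for n in ["scene","side","wrist"]:
    c=imaging.get_calibration(n);print(n,c)
    p,d=imaging.camera(n)
    cv2.imwrite(f"pics/{n}0.png",p[:,:,::-1]);np.savez(f"{n}0.npz",p=p,d=d,K=c["camera_matrix"],R=c["R"],t=c["t"])
E
```

```text
{'time': 0.0, 'joint_positions': array([-1.27158867,  0.3328407 , -0.06471068,  1.46094107,  0.02161138,
        1.3498925 , -0.08851363]), 'joint_vel': array([ 0.00230403, -0.00035344,  0.00021612, -0.00175423, -0.00066   ,
        0.00171599,  0.00079088]), 'joint_torque': array([-6.19965749e-05, -6.23230934e+01,  2.50573573e-02, -3.89906216e+01,
       -6.11648359e-02,  3.91201722e-02,  1.51121703e-04]), 'ee_pos': array([0.19754588, 0.59250714, 0.18967358]), 'eef_rot': array([ 1.60200543e-01,  9.87084245e-01, -6.88721784e-04, -7.50634051e-05]), 'ft_force': array([ 0.02220285, -0.21812572, -0.31452639]), 'torque': array([-0.00668214,  0.02006673,  0.01497778]), 'width': 0.08732324857886475}
scene {'camera_matrix': array([[470.05898661,   0.        , 275.60872525],
       [  0.        , 470.05898661, 208.55646157],
       [  0.        ,   0.        ,   1.        ]]), 'R': array([[-0.76870868,  0.63958509, -0.00422889],
       [ 0.4881292 ,  0.58237781, -0.65005075],
       [-0.41329996, -0.50176389, -0.75987903]]), 't': array([ 0.44569446, -0.22321216,  1.09977394])}
side {'camera_matrix': array([[398.89887112,   0.        , 280.73107222],
       [  0.        , 398.89887112, 209.45746781],
       [  0.        ,   0.        ,   1.        ]]), 'R': array([[-0.72279423, -0.69102432, -0.00734095],
       [-0.52950337,  0.5606108 , -0.63666452],
       [ 0.44406608, -0.45629038, -0.77110596]]), 't': array([0.46891938, 0.36835048, 0.48002458])}
wrist {'camera_matrix': array([[325.1922621 ,   0.        , 278.9317548 ],
       [  0.        , 325.1922621 , 213.43478707],
       [  0.        ,   0.        ,   1.        ]]), 'R': array([[ 0.31668512,  0.94853021, -0.00099088],
       [ 0.91855097, -0.30641508,  0.24974771],
       [ 0.23658962, -0.08000156, -0.96831044]]), 't': array([-0.62513574, -0.02882864,  0.3891658 ])}
```

View pics/scene0.png

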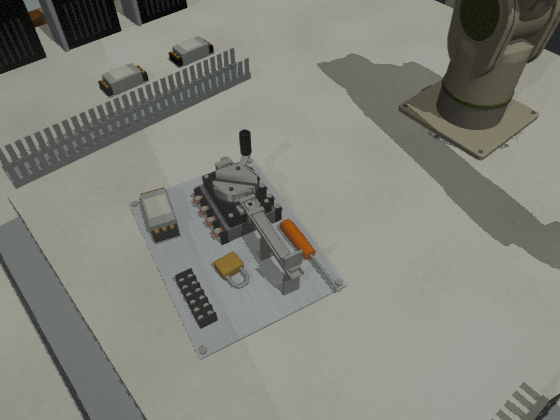

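View pics/side0.png

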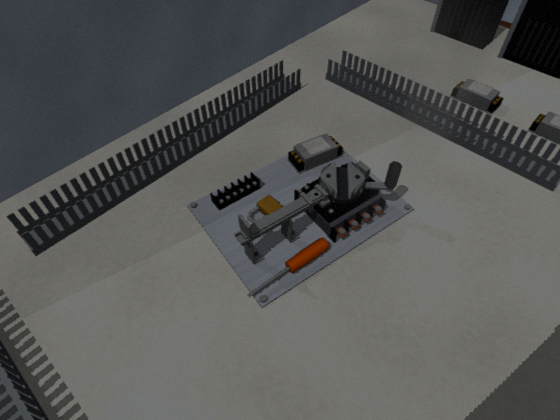

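View pics/wrist0.png

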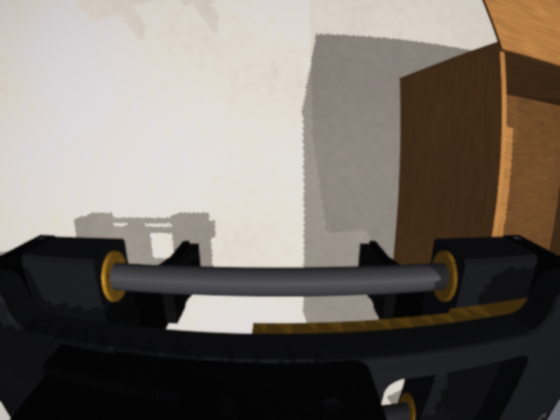

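```bash
python3 - <<'E'
import cv2
a=cv2.imread("pics/scene0.png")[120:370,120:360];cv2.imwrite("pics/sc.png",cv2.resize(a,None,fx=2.4,fy=2.4,interpolation=cv2.INTER_CUBIC))
a=cv2.imread("pics/side0.png")[120:310,180:420];cv2.imwrite("pics/sd.png",cv2.resize(a,None,fx=3,fy=3,interpolation=cv2.INTER_CUBIC))
E
```

```text
(no output)
```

View pics/sc.png

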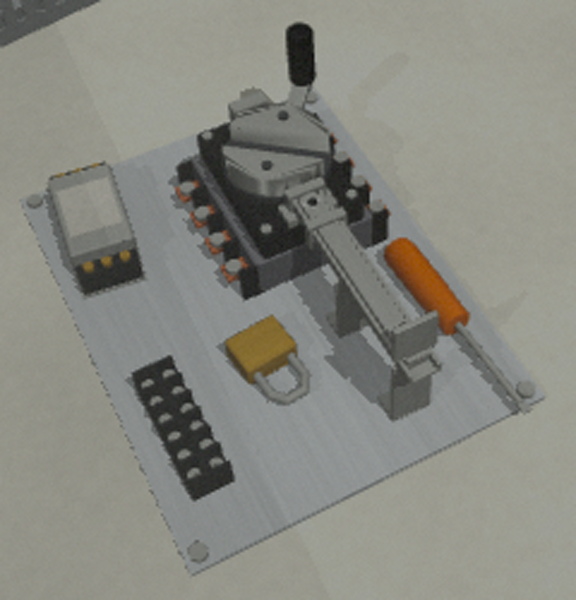

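View pics/sd.png

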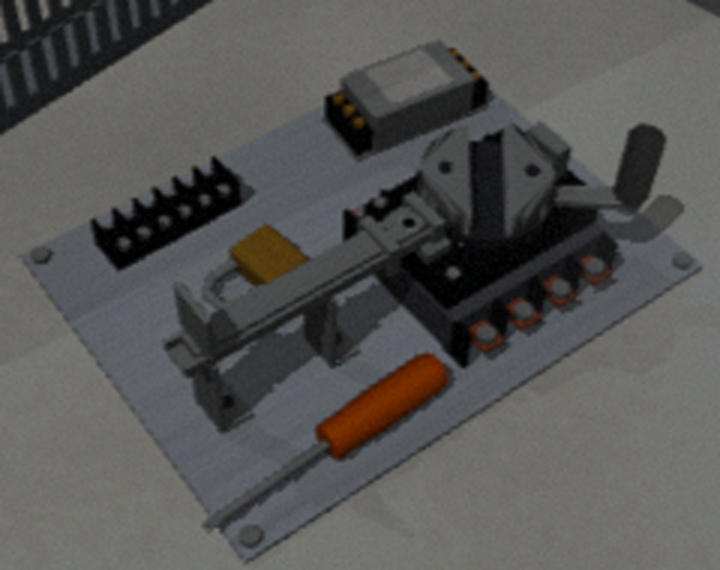

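```bash
cat > h.py <<'E'
import numpy as np
from scipy.optimize import least_squares
def cam(n):
    z=np.load(f"{n}.npz");return z
def proj(z,X):
    c=z["R"]@np.asarray(X)+z["t"];u=z["K"]@c;return u[:2]/u[2]
def ray_at(z,px,h):
    d=z["R"].T@np.linalg.inv(z["K"])@np.array([px[0],px[1],1]);o=-z["R"].T@z["t"]
    return o+d*(h-o[2])/d[2]
def w(p,x,y,h):
    c,s=np.cos(p[2]),np.sin(p[2]);return np.array([p[0]+c*x-s*y,p[1]+s*x+c*y,h])
E
python3 - <<'E'
from h import *
S=cam("scene0");D=cam("side0")
sc=lambda a,b:np.array([a/2.4+120,b/2.4+120]); sd=lambda a,b:np.array([a/3+180,b/3+120])
print("cams",-S["R"].T@S["t"],-D["R"].T@D["t"])
obs=[(S,sc(545,400),-.09,.24,.004),(S,sc(190,573),.18,.24,.004),(S,sc(22,200),.18,-.12,.004),
(D,sd(247,562),-.09,.24,.004),(D,sd(22,257),.18,.24,.004),(D,sd(700,268),-.09,-.12,.004)]
f=lambda p:np.concatenate([proj(z,w(p,x,y,h))-px for z,px,x,y,h in obs])
x0=ray_at(S,sc(280,140),.09)
best=min((least_squares(f,[x0[0],x0[1],a]) for a in np.arange(-3,3.2,1)),key=lambda r:r.cost)
p=best.x;print(p,np.round(best.fun,1))
def plate(X):
    c,s=np.cos(p[2]),np.sin(p[2]);d=X[:2]-p[:2];return np.array([c*d[0]+s*d[1],-s*d[0]+c*d[1]])*1000
for n,z,px in(("s",S,sc(300,30)),("d",D,sd(645,133))):
    k=ray_at(z,px,.1235);q=plate(k);print("knob",n,k,q,np.hypot(*q),np.arctan2(-q[1],-q[0]))
for n,z,px in(("s",S,sc(413,323)),("d",D,sd(192,303))):
    k=ray_at(z,px,.116);print("tab",n,k,plate(k))
np.save("p.npy",p)
# depth-based checks: points by height
for n,z in(("scene",S),("side",D)):
    v,u=np.nonzero(z["d"]>0);dd=z["d"][v,u]
    c=np.linalg.inv(z["K"])@np.vstack([u,v,np.ones_like(u)])*dd
    X=(z["R"].T@(c-z["t"][:,None])).T
    q=np.array([plate(x) for x in X[:,:2]]);h=X[:,2]*1000
    m=(h>100)&(h<135)&(abs(q[:,0])<150)&(q[:,1]>-150)&(q[:,1]<0);print(n,"knob pts",m.sum(),q[m].mean(0),h[m].max())
    m=(h>100)&(h<135)&(abs(q[:,0])<50)&(q[:,1]>100)&(q[:,1]<260);print("tab pts",m.sum(),q[m].mean(0),q[m].min(0),q[m].max(0),h[m].max())
    m=(abs(h-90)<2)&(np.hypot(*q.T)<50);print("disc",m.sum(),q[m].mean(0),q[m].min(0),q[m].max(0),np.median(h[m]))
E
```

```text
cams [0.90610209 0.39676113 0.69248071] [0.32081241 0.33656404 0.6081078 ]
[ 0.58943908 -0.10140573 -0.19556915] [ 0.4 -1.3 -0.   0.9 -1.  -0.5 -1.1  0.6 -0.7 -0.7  1.6 -0. ]
knob s [ 0.52161577 -0.15762808  0.1235    ] [-55.60500499 -68.33035672] 88.0962781809286 0.8877169265210946
knob d [ 0.52601542 -0.15942715  0.1235    ] [-50.9396199  -69.24017002] 85.95956036902164 0.9365137076319542
tab s [0.6314352  0.10118337 0.116     ] [  1.82746381 206.88807474]
tab d [0.62979419 0.10173156 0.116     ] [1.11201466e-01 2.07106929e+02]
scene knob pts 169 [-52.44869649 -64.98684687] 125.38469511310466
tab pts 171 [  1.46148273 206.96907168] [-15.9197498 202.9312622] [ 16.33228378 209.46479039] 118.88165565104087
disc 759 [ 1.53783756 -1.18930593] [-39.52550569 -49.44509311] [40.58592825 48.31525169] 89.72704297011232
side knob pts 197 [-54.88955713 -64.40518507] 124.53369219636235
tab pts 115 [ -0.42818637 207.87514684] [-14.60184326 203.81391583] [ 16.9389651 209.816597 ] 117.53104360193154
disc 739 [ 1.89538571 -0.40409531] [-37.36431447 -49.32970564] [43.14752347 47.95851028] 89.65936753772189
```

```bash
cat >> h.py <<'E'
def rel(tx,ty,tz,pl=True,base=None,):
    from bench import read_state
    from scipy.spatial.transform import Rotation as Ro
    p=np.load("p.npy");s=read_state()
    T=w(p,tx/1000,ty/1000,tz/1000) if pl else np.array([tx,ty,tz])/1000
    R=Ro.from_quat(s["eef_rot"]).as_matrix()
    d=R.T@(T-s["ee_pos"])
    ya=np.arctan2(R[1,1],R[0,1]);roll=-((p[2]+np.pi/2)-ya)
    print(np.round(T,4),"rel",np.round(d,4),"roll",round(roll,4),"yaw err;")
    return d
def where():
    from bench import read_state
    p=np.load("p.npy");s=read_state();d=s["ee_pos"][:2]-p[:2];c,q=np.cos(p[2]),np.sin(p[2])
    print("t",s["time"],"plate",np.round([1000*(c*d[0]+q*d[1]),1000*(-q*d[0]+c*d[1]),1000*s["ee_pos"][2]],1),"F",np.round(s["ft_force"],2),"w",s["width"])
E
python3 - <<'E'
import numpy as np
p=np.load("p.npy");p[:2]+=[.001,-.0008];np.save("p.npy",p)
from h import *
where();rel(450,250,190,False);rel(-54,-108,190);rel(-54,-108,95)
E
```

```text
t 0.15 plate [-520.4  605.2  189.9] F [ 0.43 -0.03  0.73] w 0.08704636000209214
[0.45 0.25 0.19] rel [-3.478e-01 -2.452e-01  1.000e-04] roll -0.1262 yaw err;
[ 0.5165 -0.1977  0.19  ] rel [-5.525e-01 -6.489e-01  6.000e-04] roll -0.1262 yaw err;
[ 0.5165 -0.1977  0.095 ] rel [-0.5525 -0.6487  0.0956] roll -0.1262 yaw err;
```

>>> move_arm([
  [-0.04,-0.028,0,0],
  [-0.08,-0.056,0,0],
  [-0.12,-0.084,0,0],
  [-0.16,-0.112,0,-0.04],
  [-0.2,-0.14,0,-0.08],
  [-0.24,-0.168,0,-0.126],
  [-0.28,-0.196,0,-0.126],
  [-0.32,-0.225,0,-0.126],
  [-0.35,-0.26,0,-0.126],
  [-0.37,-0.3,0,-0.126],
  [-0.39,-0.34,0,-0.126],
  [-0.41,-0.38,0,-0.126],
  [-0.43,-0.42,0,-0.126],
  [-0.45,-0.46,0,-0.126],
  [-0.47,-0.5,0,-0.126],
  [-0.49,-0.54,0,-0.126],
  [-0.51,-0.58,0,-0.126],
  [-0.53,-0.615,0,-0.126],
  [-0.5525,-0.649,0,-0.126],
  [-0.5525,-0.649,0,-0.126],
], claw=-1, newtons=40)

```text
time: 2.15
ee_pos: [0.5159, -0.2033, 0.1903]
eef_rot: [0.101, 0.995, -0.001, -0.0]
ft_force: [-1.0, 0.3, 0.0]
width: 0.0007
```

```bash
python3 - <<'E'
from h import *
where();rel(-54,-108,95)
E
```

```text
t 2.15 plate [ -53.5 -113.6  190.3] F [-0.99  0.3   0.01] w 0.0007117340510776793
[ 0.5165 -0.1977  0.095 ] rel [0.0006 0.0059 0.0952] roll -0.007 yaw err;
```

>>> move_arm([
  [0,0,0,0],
  [0,0,0.03,0],
  [0,0,0.06,0],
  [0,0,0.085,0],
  [0,0,0.095,0],
  [0,0,0.095,0],
  [0,0,0.095,0],
])

```text
time: 2.85
ee_pos: [0.5172, -0.1971, 0.0965]
eef_rot: [0.097, 0.995, 0.0, 0.001]
ft_force: [0.6, -0.9, -0.1]
width: 0.0006
```

```bash
cat > snap.py <<'E'
import sys
from bench import imaging
import cv2,numpy as np
k=sys.argv[1]
o=[]
for n,x0,y0 in(("scene",190,120),("side",200,100)):
    c=imaging.get_calibration(n);p,d=imaging.camera(n)
    np.savez(f"{n}{k}.npz",p=p,d=d,K=c["camera_matrix"],R=c["R"],t=c["t"])
    o.append(cv2.resize(p[y0:y0+200,x0:x0+200 if n=="scene" else x0+200,::-1],(400,400),interpolation=cv2.INTER_CUBIC))
cv2.imwrite(f"pics/{k}.png",np.hstack(o))
E
python3 snap.py a; python3 -c "
from h import *
where()"
```

```text
t 2.95 plate [ -53.1 -107.7   96.8] F [ 0.93 -0.38  0.45] w 0.00028647929912250386
```

View pics/a.png

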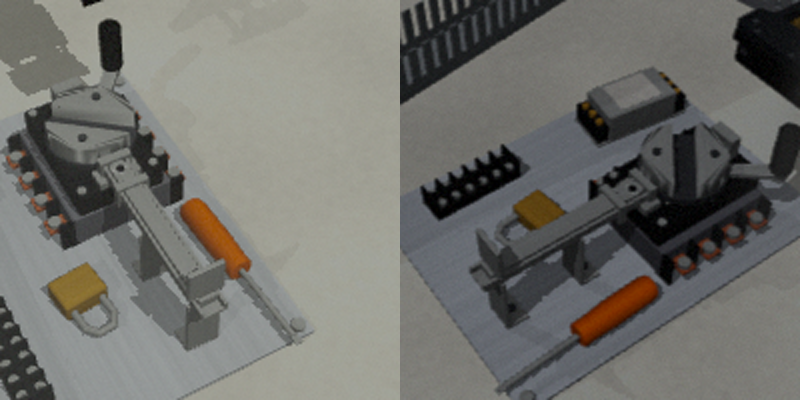

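```bash
python3 - <<'E'
import cv2,numpy as np
a=np.load("scenea.npz")["p"][60:200,180:340,::-1];b=np.load("sidea.npz")["p"][60:200,320:480,::-1]
cv2.imwrite("pics/a2.png",np.hstack([cv2.resize(i,(400,350),interpolation=cv2.INTER_CUBIC) for i in(a,b)]))
E
```

```text
(no output)
```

View pics/a2.png

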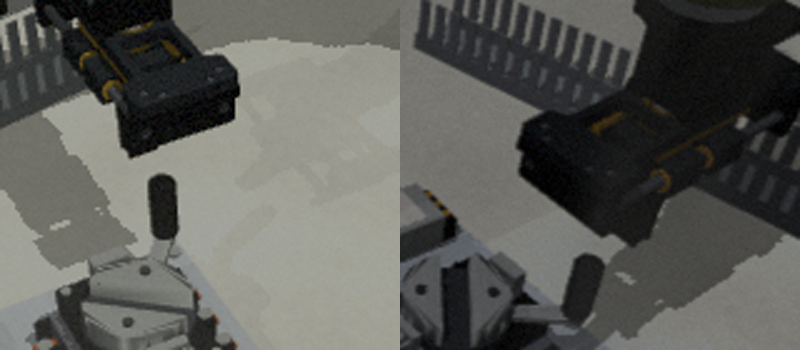

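>>> move_arm([
  [0,0.006,0,0],
  [0.001,0.013,0,0],
  [0.006,0.0175,0,0],
  [0.0104,0.022,0,0],
  [0.0145,0.027,0,0],
  [0.0186,0.0323,0,0],
  [0.022,0.038,0,0],
  [0.0252,0.0437,0,0],
  [0.0252,0.0437,0,0],
  [0.0252,0.0437,0,0],
])

```text
time: 3.95
ee_pos: [0.5004, -0.1496, 0.0955]
eef_rot: [0.098, 0.995, 0.0, 0.0]
ft_force: [0.7, -0.7, -0.1]
width: 0.0005
```

```bash
cat > knob.py <<'E'
import sys;from h import *;import cv2
k=sys.argv[1];p=np.load("p.npy")
for n in("scene","side"):
    z=cam(n+k);v,u=np.nonzero(z["d"]>0);dd=z["d"][v,u]
    X=(z["R"].T@(np.linalg.inv(z["K"])@np.vstack([u,v,np.ones_like(u)])*dd-z["t"][:,None])).T
    c,s=np.cos(p[2]),np.sin(p[2]);d=X[:,:2]-p[:2];q=np.c_[c*d[:,0]+s*d[:,1],-s*d[:,0]+c*d[:,1]]*1000;h=X[:,2]*1000
    r=np.hypot(*q.T)
    m=(h>95)&(h<128)&(r>70)&(r<106)&(q[:,0]<0)&(q[:,1]<40);print(n,"knob",m.sum(),q[m].mean(0),"ang",np.arctan2(-q[m,1].mean(),-q[m,0].mean()))
    m=(h>100)&(h<120)&(abs(q[:,0])<20)&(q[:,1]>60);print("tab",m.sum(),np.percentile(q[m],[2,50,98],axis=0).tolist() if m.sum() else 0)
    m=(abs(h-81)<3)&(abs(q[:,0])<6)&(q[:,1]<-52)&(q[:,1]>-90);print("nose",m.sum(),q[m].min(0) if m.sum() else 0)
E
python3 snap.py b; python3 knob.py b; python3 -c "
from h import *
where()"
```

```text
scene knob 194 [-53.47694201 -64.26504972] ang 0.8767680264380564
tab 173 [[-16.479911475943396, 203.78706903519793], [0.15783987805111782, 208.09622416846688], [14.854274016325704, 209.64663741996813]]
nose 0 0
side knob 56 [-59.97481378 -62.87549477] ang 0.8090052846525463
tab 113 [[-15.169128591920128, 205.08223371920104], [-1.8893036501929221, 209.12454547180235], [15.045261555823242, 210.07416433780756]]
nose 0 0
t 4.05 plate [-79.  -64.4  95.5] F [-0.17 -0.49 -0.13] w 0.00043877486397491414
```

View pics/b.png

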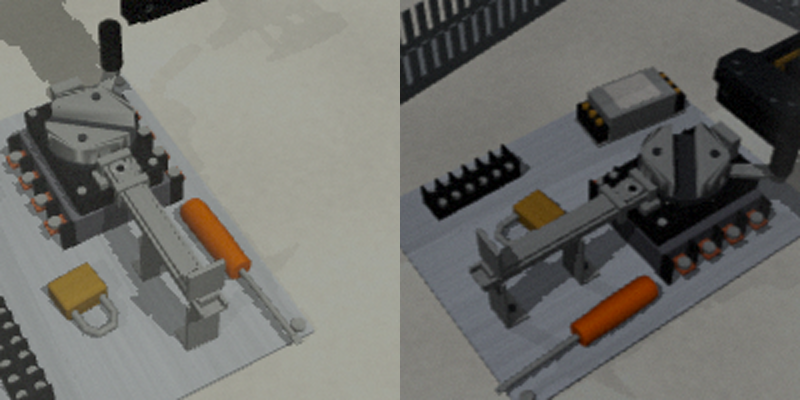

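>>> move_arm([
  [0.006,-0.01,0,0],
  [0.006,-0.025,0,0],
  [0.004,-0.038,0,0],
  [-0.008,-0.0437,0,0],
  [-0.018,-0.0437,0,0],
  [-0.0272,-0.0437,0,0],
  [-0.0272,-0.0407,0,0],
  [-0.0272,-0.0357,0,0],
  [-0.0272,-0.0307,0,0],
  [-0.0272,-0.0277,0,0],
  [-0.0272,-0.0277,0,0],
])

```text
time: 5.15
ee_pos: [0.5217, -0.1812, 0.0954]
eef_rot: [0.097, 0.995, 0.0, 0.0]
ft_force: [0.3, -0.9, -0.8]
width: 0.0002
```

```bash
python3 snap.py c; python3 knob.py c; python3 -c "
from h import *
where()"
```

```text
scene knob 195 [-53.41252657 -64.47962452] ang 0.8789986208593076
tab 170 [[-16.11272799960767, 204.14999968823665], [-0.6565519610539188, 208.04544364925854], [14.808760952817275, 209.55182549233595]]
nose 0 0
side knob 220 [-56.11926837 -63.64203305] ang 0.8481303966037277
tab 112 [[-15.363046999184744, 205.0461726950415], [-1.8368821774934103, 209.20293414081465], [15.521164663368886, 210.1215102536117]]
nose 0 0
t 5.25 plate [-52.  -91.7  95.5] F [ 0.08 -0.26 -0.25] w 9.000987681537145e-05
```

>>> move_arm([
  [0.001,0.003,0,0],
  [0.002,0.006,0,0],
  [0.003,0.009,0,0],
  [0.003,0.011,0,0],
  [0.003,0.012,0,0],
  [0.003,0.012,0,0],
])

```text
time: 5.85
ee_pos: [0.5211, -0.1696, 0.0954]
eef_rot: [0.098, 0.995, 0.0, 0.0]
ft_force: [0.1, 0.1, 0.0]
width: 0.0005
```

```bash
python3 snap.py d; python3 knob.py d; python3 - <<'E'
from h import *
where()
import cv2
a=np.load("scened.npz")["p"][60:200,180:340,::-1];b=np.load("sided.npz")["p"][60:200,320:480,::-1]
cv2.imwrite("pics/d2.png",np.hstack([cv2.resize(i,(400,350),interpolation=cv2.INTER_CUBIC) for i in(a,b)]))
E
```

```text
scene knob 190 [-53.22804428 -64.05985953] ang 0.8774893068907483
tab 168 [[-16.287654098425527, 203.7149389408717], [0.01779493677392041, 208.10765869687677], [15.061891446993096, 209.45485306222844]]
nose 0 0
side knob 215 [-56.33437783 -63.1752131 ] ang 0.8425766583535913
tab 115 [[-15.180030993460363, 204.92586263607728], [-1.6252238917218789, 209.27564680419258], [15.514772580064804, 210.27112457505999]]
nose 0 0
t 5.95 plate [-54.9 -79.9  95.4] F [ 0.43 -0.86  0.29] w 0.00049816197803489
```

View pics/d2.png

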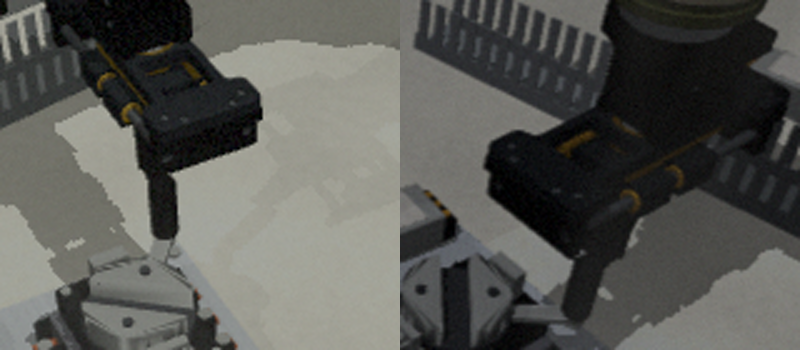

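```bash
python3 - <<'E'
from h import *
p=np.load("p.npy")
for n in("scene","side"):
    z=cam(n+"d");v,u=np.nonzero(z["d"]>0);dd=z["d"][v,u]
    X=(z["R"].T@(np.linalg.inv(z["K"])@np.vstack([u,v,np.ones_like(u)])*dd-z["t"][:,None])).T
    c,s=np.cos(p[2]),np.sin(p[2]);d=X[:,:2]-p[:2];q=np.c_[c*d[:,0]+s*d[:,1],-s*d[:,0]+c*d[:,1]]*1000;h=X[:,2]*1000
    for a in range(75,165,6):
        m=(h>a)&(h<a+6)&(abs(q[:,0]+55)<40)&(abs(q[:,1]+80)<40)
        if m.sum():print(n,a,m.sum(),np.round(np.percentile(q[m],[0,5,95,100],axis=0),0).tolist())
import cv2
a=np.load("scened.npz")["p"][100:160,220:290,::-1];b=np.load("sided.npz")["p"][120:190,370:450,::-1]
cv2.imwrite("pics/d3.png",np.clip(1.6*np.hstack([cv2.resize(i,(400,350),interpolation=cv2.INTER_CUBIC) for i in(a,b)]).astype(float),0,255))
E
```

```text
scene 75 25 [[-61.0, -71.0], [-60.0, -69.0], [-45.0, -58.0], [-34.0, -45.0]]
scene 81 29 [[-62.0, -72.0], [-61.0, -69.0], [-45.0, -58.0], [-45.0, -58.0]]
scene 87 22 [[-63.0, -70.0], [-62.0, -69.0], [-45.0, -58.0], [-44.0, -58.0]]
scene 93 26 [[-63.0, -69.0], [-62.0, -68.0], [-45.0, -58.0], [-45.0, -58.0]]
scene 99 27 [[-64.0, -69.0], [-63.0, -67.0], [-45.0, -58.0], [-45.0, -57.0]]
scene 105 29 [[-64.0, -72.0], [-62.0, -70.0], [-45.0, -57.0], [-45.0, -56.0]]
scene 111 32 [[-64.0, -71.0], [-63.0, -69.0], [-45.0, -58.0], [-45.0, -58.0]]
scene 117 60 [[-66.0, -76.0], [-63.0, -74.0], [-46.0, -59.0], [-45.0, -58.0]]
scene 123 29 [[-64.0, -87.0], [-63.0, -81.0], [-45.0, -60.0], [-45.0, -59.0]]
scene 129 14 [[-50.0, -86.0], [-50.0, -85.0], [-45.0, -69.0], [-45.0, -69.0]]
scene 135 14 [[-50.0, -87.0], [-49.0, -85.0], [-45.0, -69.0], [-45.0, -69.0]]
scene 141 18 [[-48.0, -89.0], [-48.0, -89.0], [-45.0, -70.0], [-45.0, -70.0]]
scene 147 12 [[-48.0, -89.0], [-48.0, -88.0], [-46.0, -70.0], [-45.0, -70.0]]
scene 153 14 [[-48.0, -86.0], [-47.0, -85.0], [-45.0, -68.0], [-44.0, -67.0]]
scene 159 13 
[... 632 characters left out ...]
.0, -73.0], [-46.0, -57.0], [-43.0, -57.0]]
side 123 36 [[-64.0, -81.0], [-64.0, -74.0], [-45.0, -61.0], [-44.0, -59.0]]
side 129 50 [[-66.0, -87.0], [-65.0, -84.0], [-45.0, -68.0], [-43.0, -68.0]]
side 135 47 [[-66.0, -88.0], [-65.0, -85.0], [-45.0, -69.0], [-43.0, -68.0]]
side 141 41 [[-66.0, -87.0], [-65.0, -85.0], [-46.0, -69.0], [-43.0, -69.0]]
side 147 38 [[-66.0, -88.0], [-65.0, -86.0], [-49.0, -68.0], [-46.0, -68.0]]
side 153 35 [[-65.0, -87.0], [-65.0, -86.0], [-53.0, -67.0], [-51.0, -66.0]]
side 159 28 [[-66.0, -88.0], [-65.0, -86.0], [-58.0, -66.0], [-57.0, -65.0]][ WARN:0@0.036] global loadsave.cpp:1063 imwrite_ Unsupported depth image for selected encoder is fallbacked to CV_8U.
```

View pics/d3.png

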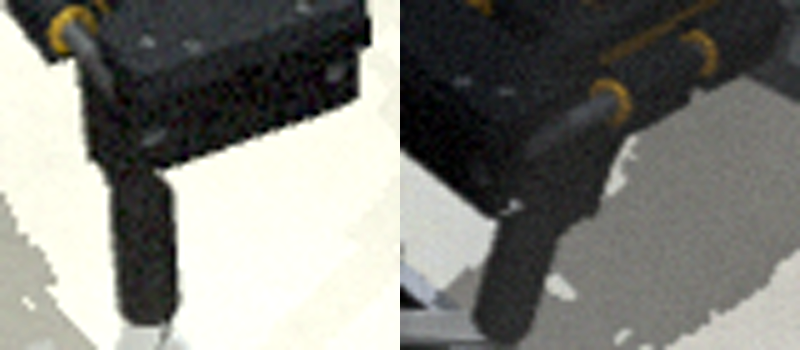

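```bash
python3 - <<'E'
from h import *
p=np.load("p.npy");z=cam("sided")
for h in(.125,.11,.095):
  for dx,dy in((0,0),(-10,-10),(10,-10),(10,10),(-10,10)):
    a=proj(z,w(p,(-55+dx)/1e3,(-80+dy)/1e3,h));print(h,dx,dy,np.round((a-[370,120])*[5,5]+[400,0]))
E
```

```text
0.125 0 0 [555. 210.]
0.125 -10 -10 [597. 215.]
0.125 10 -10 [555. 182.]
0.125 10 10 [514. 205.]
0.125 -10 10 [556. 238.]
0.11 0 0 [546. 241.]
0.11 -10 -10 [587. 246.]
0.11 10 -10 [545. 213.]
0.11 10 10 [505. 236.]
0.11 -10 10 [546. 269.]
0.095 0 0 [537. 271.]
0.095 -10 -10 [577. 276.]
0.095 10 -10 [536. 244.]
0.095 10 10 [496. 266.]
0.095 -10 10 [537. 299.]
```

>>> move_arm([
  [0,-0.014,0,0],
  [0,-0.028,0,0],
  [0,-0.028,0.01,0],
  [0,-0.028,0.02,0],
  [0,-0.028,0.03,0],
  [0,-0.028,0.03,0],
  [0,-0.028,0.03,0],
])

```text
time: 6.65
ee_pos: [0.5154, -0.1969, 0.065]
eef_rot: [0.098, 0.995, 0.0, -0.0]
ft_force: [-0.4, -0.3, 0.8]
width: 0.0003
```

```bash
python3 snap.py e; python3 - <<'E'
from h import *
where()
p=np.load("p.npy")
for n in("scene","side"):
    z=cam(n+"e");v,u=np.nonzero(z["d"]>0);dd=z["d"][v,u]
    X=(z["R"].T@(np.linalg.inv(z["K"])@np.vstack([u,v,np.ones_like(u)])*dd-z["t"][:,None])).T
    c,s=np.cos(p[2]),np.sin(p[2]);d=X[:,:2]-p[:2];q=np.c_[c*d[:,0]+s*d[:,1],-s*d[:,0]+c*d[:,1]]*1000;h=X[:,2]*1000
    for a in range(75,230,8):
        m=(h>a)&(h<a+8)&(abs(q[:,0]+55)<60)&(q[:,1]<-84)&(q[:,1]>-200)
        if m.sum():print(n,a,m.sum(),np.round(np.percentile(q[m],[0,5,95,100],axis=0),0).tolist())
import cv2
a=np.load("scenee.npz")["p"][80:160,200:290,::-1];b=np.load("sidee.npz")["p"][100:190,370:470,::-1]
cv2.imwrite("pics/e3.png",np.clip(1.6*np.hstack([cv2.resize(i,(400,360),interpolation=cv2.INTER_CUBIC) for i in(a,b)]).astype(float),0,255).astype(np.uint8))
E
```

```text
t 6.75 plate [ -54.7 -107.6   65.7] F [ 0.42  0.63 -0.26] w 0.0003959052017724164
scene 91 6 [[-49.0, -114.0], [-49.0, -114.0], [-46.0, -98.0], [-45.0, -98.0]]
scene 99 16 [[-49.0, -115.0], [-48.0, -114.0], [-45.0, -99.0], [-45.0, -98.0]]
scene 107 13 [[-48.0, -117.0], [-48.0, -115.0], [-46.0, -98.0], [-45.0, -97.0]]
scene 115 16 [[-48.0, -115.0], [-48.0, -114.0], [-45.0, -98.0], [-45.0, -98.0]]
scene 123 14 [[-49.0, -116.0], [-48.0, -115.0], [-45.0, -96.0], [-45.0, -96.0]]
scene 131 1 [[-46.0, -117.0], [-46.0, -117.0], [-46.0, -117.0], [-46.0, -117.0]]
scene 163 23 [[-48.0, -191.0], [-45.0, -189.0], [-20.0, -114.0], [-20.0, -114.0]]
scene 171 69 [[-45.0, -194.0], [-41.0, -189.0], [-19.0, -88.0], [-18.0, -84.0]]
scene 179 139 [[-40.0, -193.0], [-36.0, -188.0], [-19.0, -94.0], [-18.0, -87.0]]
scene 187 266 [[-94.0, -195.0], [-73.0, -187.0], [-19.0, -86.0], [-19.0, -84.0]]
scene 195 93 [[-76.0, -199.0], [-74.0, -191.0], [-20.0, -84.0], [-19.0, -84.0]]
scene 203 354 [[-82.0, -200.0], [-73.0, -196.0], [-21.0, -85.0], [-19.0, -84.0]]
scene 211 191 [[-81.0, -184.0], [-77.0, -151.0], [-32.0
[... 757 characters left out ...]
 -193.0], [-90.0, -190.0], [-63.0, -185.0], [-62.0, -185.0]]
side 171 112 [[-92.0, -193.0], [-92.0, -187.0], [-66.0, -91.0], [-62.0, -85.0]]
side 179 206 [[-93.0, -191.0], [-92.0, -186.0], [-73.0, -93.0], [-67.0, -84.0]]
side 187 351 [[-92.0, -199.0], [-91.0, -186.0], [-42.0, -86.0], [-34.0, -84.0]]
side 195 126 [[-92.0, -198.0], [-91.0, -191.0], [-38.0, -84.0], [-33.0, -84.0]]
side 203 472 [[-92.0, -200.0], [-90.0, -196.0], [-42.0, -85.0], [-29.0, -84.0]]
side 211 238 [[-89.0, -199.0], [-80.0, -180.0], [-34.0, -89.0], [-29.0, -86.0]]
side 219 215 [[-81.0, -157.0], [-80.0, -150.0], [-36.0, -89.0], [-31.0, -88.0]]
side 227 248 [[-81.0, -157.0], [-80.0, -147.0], [-36.0, -89.0], [-31.0, -88.0]]
```

View pics/e3.png

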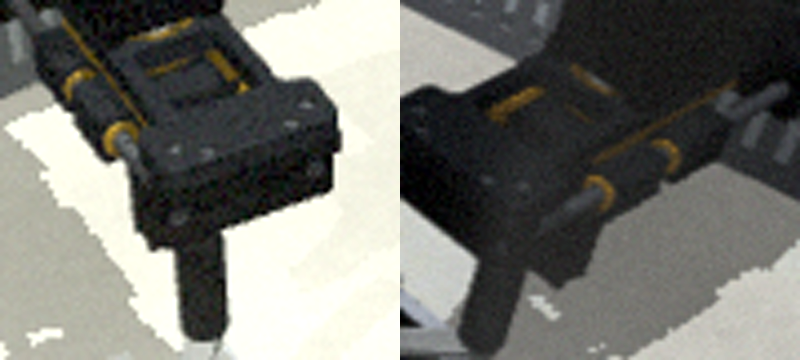

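>>> move_arm([
  [0,0.009,0,0],
  [0,0.0166,0,0],
  [0.0045,0.021,0,0],
  [0.0094,0.0255,0,0],
  [0.0135,0.0305,0,0],
  [0.0176,0.0358,0,0],
  [0.021,0.0415,0,0],
  [0.0242,0.0472,0,0],
  [0.0268,0.0533,0,0],
  [0.0291,0.0595,0,0],
  [0.0291,0.0595,0,0],
])

```text
time: 7.85
ee_pos: [0.4979, -0.1325, 0.0654]
eef_rot: [0.097, 0.995, 0.0, -0.001]
ft_force: [-1.8, -1.8, -0.2]
width: 0.0002
```

```bash
python3 snap.py f; python3 knob.py f; python3 -c "
from h import *
where()"
```

```text
scene knob 179 [-78.2267784  -32.32373666] ang 0.3918383573029394
tab 171 [[-16.178338098751926, 204.01520393553733], [-0.3914983495137553, 208.0469049166145], [15.072535236321679, 209.4059631820111]]
nose 0 0
side knob 207 [-90.97002633 -30.85464009] ang 0.32699763947146054
tab 112 [[-15.09927562972364, 205.29548268368475], [-2.1549450672479384, 209.09759697372618], [15.748044905239777, 210.19999755381733]]
nose 0 0
t 7.95 plate [-84.  -47.8  65.5] F [-0.26 -0.69 -0.  ] w 0.0003488343575240731
```

View pics/f.png

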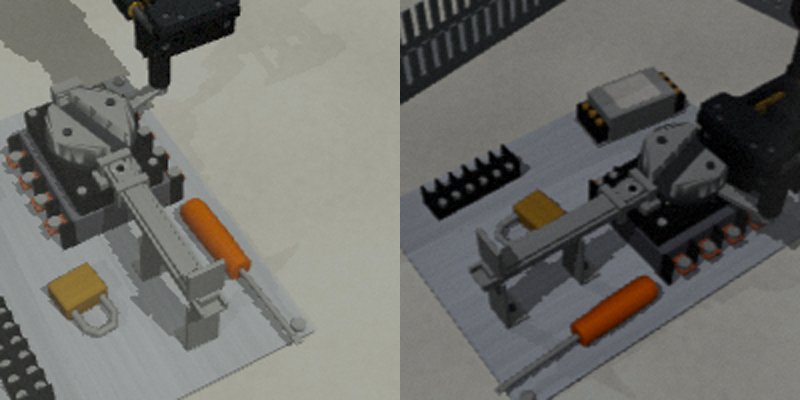

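>>> move_arm([
  [0.0015,0.006,0,0],
  [0.0029,0.0129,0,0],
  [0.0035,0.0175,0,0],
  [0.0038,0.0216,0,0],
  [0.0038,0.0216,0,0],
  [0.0038,0.0216,0,0],
])

```text
time: 8.55
ee_pos: [0.4996, -0.1108, 0.0656]
eef_rot: [0.097, 0.995, 0.0, 0.0]
ft_force: [-0.5, 0.3, 0.6]
width: 0.0004
```

```bash
python3 snap.py g; python3 knob.py g; cat > slot.py <<'E'
# rectify disc plane z=90mm into plate frame, top view 5px/mm
import sys;from h import *;import cv2
k=sys.argv[1];p=np.load("p.npy");out=[]
for n in("scene","side"):
    z=cam(n+k);g=np.array([[-110,-75],[70,-75],[70,75],[-110,75]],float)
    src=np.float32([proj(z,w(p,a/1e3,b/1e3,.09)) for a,b in g]);dst=np.float32([[ (a+110)*2.2,(75-b)*2.2] for a,b in g])
    out.append(cv2.warpPerspective(z["p"][:,:,::-1].copy(),cv2.getPerspectiveTransform(src,dst),(396,330),flags=cv2.INTER_CUBIC))
im=np.hstack(out)
for o in(0,396):
    cv2.line(im,(242+o,0),(242+o,40),(0,0,255),1);cv2.line(im,(242+o,290),(242+o,330),(0,0,255),1)
cv2.imwrite(f"pics/slot{k}.png",im)
E
python3 slot.py g;python3 -c "
from h import *
where()"
```

```text
scene knob 183 [-81.45071378 -10.96953394] ang 0.1338714493329839
tab 172 [[-16.398159199013612, 204.24356727700854], [0.04208234118852072, 208.07837106751933], [15.105977680639365, 209.41198353732972]]
nose 0 0
side knob 248 [-94.5325761  -10.71410498] ang 0.11285611803285871
tab 113 [[-15.280350511872964, 205.12524402031192], [-2.0294833638720005, 209.2257544799912], [15.522954156382681, 210.22782493820569]]
nose 0 0
t 8.65 plate [-87.4 -26.2  65.6] F [0.75 0.7  0.43] w 0.00033541866734281223
```

View pics/slotg.png

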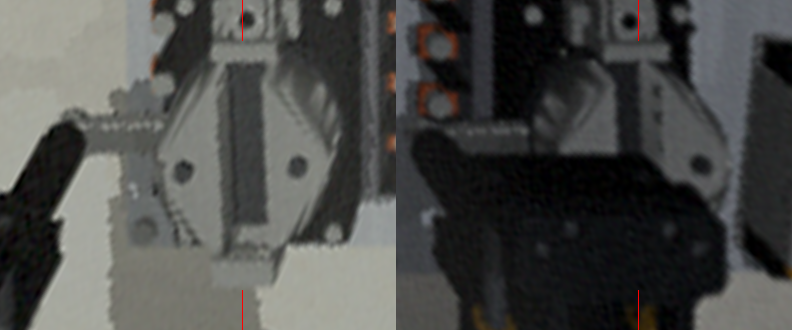

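>>> move_arm([
  [0,0.0018,0,0],
  [0,0.0035,0,0],
  [0,0.0035,0,0],
  [0,0.0035,0,0],
  [0,-0.01,0,0],
  [0,-0.025,0,0],
  [0,-0.035,0,0],
  [0,-0.035,-0.04,0],
  [0,-0.035,-0.08,0],
  [0,-0.035,-0.08,0],
])

```text
time: 9.65
ee_pos: [0.4949, -0.147, 0.1503]
eef_rot: [0.098, 0.995, 0.0, 0.004]
ft_force: [0.2, -0.8, -0.9]
width: 0.0003
```

```bash
python3 snap.py i; python3 knob.py i; python3 slot.py i;python3 -c "
from h import *
where();rel(0,232,145)
rel(0,232,67)"
```

```text
scene knob 206 [-86.08096968   2.74801871] ang -0.03191281152740599
tab 171 [[-16.098118593147678, 203.99098733569642], [0.10047998711960188, 208.04599230104623], [15.079928780129348, 209.51648909375746]]
nose 0 0
side knob 246 [-89.12154773   3.27585616] ang -0.0367406324341742
tab 112 [[-15.158190656811168, 204.9871883003287], [-1.1158416960788329, 209.25634334646205], [15.658491347766619, 210.22900888110303]]
nose 0 0
t 9.75 plate [-87.4 -61.9 146. ] F [ 0.29  0.24 -0.56] w 0.0008516819576291797
[0.6355 0.1254 0.145 ] rel [-0.0873  0.294   0.0015] roll -0.0004 yaw err;
[0.6355 0.1254 0.067 ] rel [-0.0871  0.2939  0.0795] roll -0.0004 yaw err;
```

View pics/sloti.png

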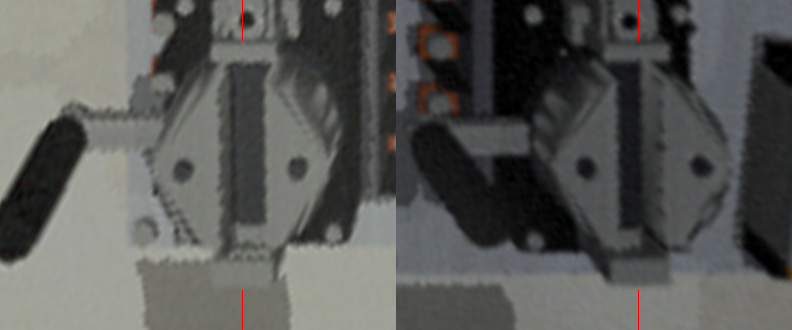

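>>> move_arm([
  [-0.01,0.03,0,0],
  [-0.022,0.07,0,0],
  [-0.034,0.11,0,0],
  [-0.046,0.15,0,0],
  [-0.058,0.19,0,0],
  [-0.07,0.23,0,0],
  [-0.08,0.27,0,0],
  [-0.0873,0.297,0,0],
  [-0.0873,0.297,0,0],
  [-0.0873,0.297,0,0],
  [-0.0873,0.297,0.03,0],
  [-0.0873,0.297,0.06,0],
  [-0.0873,0.297,0.083,0],
  [-0.0873,0.297,0.083,0],
  [-0.0873,0.297,0.083,0],
])

```text
time: 11.25
ee_pos: [0.6355, 0.1273, 0.0628]
eef_rot: [0.099, 0.995, -0.0, -0.0]
ft_force: [0.1, 0.4, -1.0]
width: 0.0003
```

```bash
python3 snap.py j; python3 knob.py j; python3 -c "
from h import *
where()"
```

```text
scene knob 36 [-79.18204434  -2.87043818] ang 0.03623525768201014
tab 57 [[-11.531048198224319, 206.23978533128738], [5.8687893424815005, 242.48834557562466], [15.400131991242153, 243.86346267793678]]
nose 0 0
side knob 243 [-89.01011954   3.12554586] ang -0.035100078494965214
tab 194 [[-15.050166007087551, 205.27533067329355], [-8.967082883105208, 229.34861680279204], [9.537711108899174, 245.07449881335054]]
nose 0 0
t 11.35 plate [  0.5 234.8  64.1] F [-0.31  0.32  0.6 ] w 0.0006834368733565433
```

View pics/j.png

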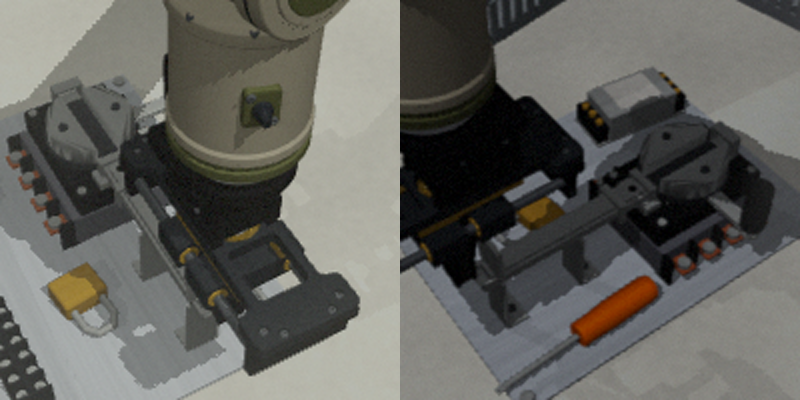

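>>> move_arm([
  [0,-0.006,0,0],
  [0,-0.011,0,0],
  [0,-0.015,0,0],
  [0,-0.019,0,0],
  [0,-0.023,0,0],
  [0,-0.027,0,0],
  [0,-0.031,0,0],
  [0,-0.035,0,0],
  [0,-0.039,0,0],
  [0,-0.043,0,0],
  [0,-0.047,0,0],
  [0,-0.051,0,0],
  [0,-0.055,0,0],
  [0,-0.059,0,0],
  [0,-0.063,0,0],
])

```text
time: 12.85
ee_pos: [0.6233, 0.0665, 0.0624]
eef_rot: [0.098, 0.995, 0.0, -0.0]
ft_force: [0.6, 3.4, 2.7]
width: 0.0005
```

```bash
python3 snap.py k; python3 -c "
from h import *
where()"
```

```text
t 12.95 plate [ -0.5 171.1  62.3] F [-0.32  1.37 -0.02] w 0.000964915871456514
```

View pics/k.png

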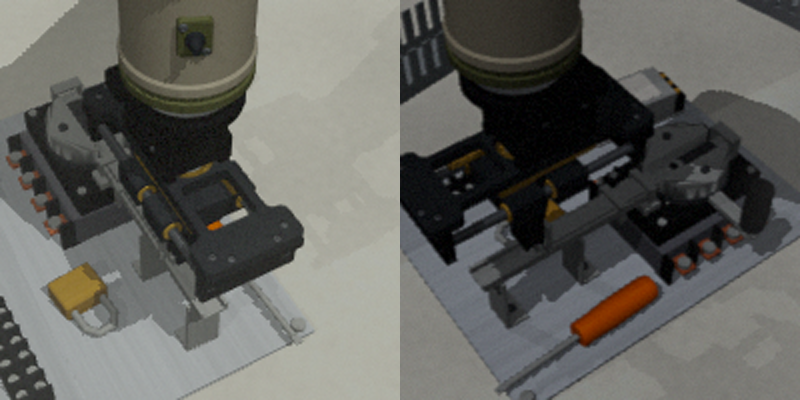

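>>> move_arm([
  [0,-0.004,0,0],
  [0,-0.008,0,0],
  [0,-0.012,0,0],
  [0,-0.016,0,0],
  [0,-0.02,0,0],
  [0,-0.024,0,0],
  [0,-0.028,0,0],
  [0,-0.032,0,0],
  [0,-0.036,0,0],
  [0,-0.04,0,0],
  [0,-0.044,0,0],
  [0,-0.048,0,0],
  [0,-0.052,0,0],
  [0,-0.056,0,0],
  [0,-0.06,0,0],
  [0,-0.064,0,0],
])

```text
time: 14.55
ee_pos: [0.6109, 0.0038, 0.0625]
eef_rot: [0.098, 0.995, 0.0, 0.0]
ft_force: [0.5, 1.3, 1.6]
width: -0.0001
```

```bash
python3 snap.py l; python3 -c "
from h import *
where()"
```

```text
t 14.65 plate [ -0.5 107.3  62.4] F [ 0.27  0.45 -0.5 ] w 0.0005517274127716121
```

View pics/l.png

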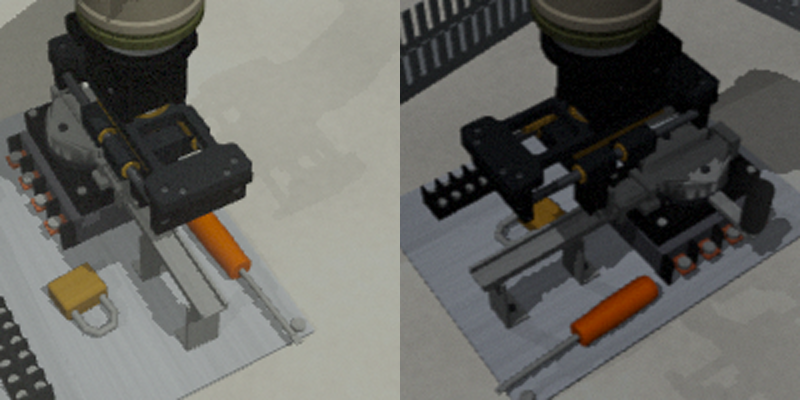

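Now the last few millimetres, slowly, watching the force.

>>> move_arm([
  [0,-0.001,0,0],
  [0,-0.002,0,0],
  [0,-0.003,0,0],
  [0,-0.004,0,0],
  [0,-0.005,0,0],
  [0,-0.006,0,0],
  [0,-0.007,0,0],
  [0,-0.007,0,0],
  [0,-0.007,0,0],
])

```text
time: 15.55
ee_pos: [0.6096, -0.003, 0.0624]
eef_rot: [0.098, 0.995, -0.0, -0.0]
ft_force: [-0.4, 0.1, 0.4]
width: 0.0003
```

>>> move_arm([
  [0,-0.001,0,0],
  [0,-0.002,0,0],
  [0,-0.003,0,0],
  [0,-0.003,0,0],
])

```text
time: 15.95
ee_pos: [0.6092, -0.0048, 0.0625]
eef_rot: [0.097, 0.995, 0.001, 0.0]
ft_force: [1.4, 4.3, 0.0]
width: 0.0003
```

```bash
python3 snap.py m; python3 knob.py m;python3 -c "
from h import *
where()"
```

```text
scene knob 75 [-92.33530652   4.67314816] ang -0.05056748569839764
tab 59 [[5.135423420478717, 86.86276661909933], [9.16780418916567, 93.69696955174481], [15.102971352877232, 108.58222069376849]]
nose 1 [ -3.34376585 -67.06635911]
side knob 245 [-88.89996839   3.23836187] ang -0.03641093140263453
tab 153 [[-14.718540429356844, 87.28472621334402], [-9.516976673714831, 101.70009566513016], [8.290477353620108, 110.21099408612527]]
nose 11 [ -3.10264121 -66.70818633]
t 16.05 plate [-0.6 99.2 62.4] F [ 0.91  4.55 -0.69] w 0.0006127474393670604
```

>>> move_arm([
  [0,-0.001,0,0],
  [0,-0.0015,0,0],
  [0,-0.0015,0,0],
  [0,-0.0015,0,0],
])

```text
time: 16.45
ee_pos: [0.6092, -0.0048, 0.0625]
eef_rot: [0.097, 0.995, 0.001, 0.0]
ft_force: [2.1, 9.2, -1.0]
width: 0.0008
```

```bash
python3 -c "
from h import *
where()"
```

```text
t 16.45 plate [-0.5 99.1 62.5] F [ 2.1   9.21 -0.96] w 0.000798895988948481
```

>>> move_arm([
  [0,0.003,0,0],
  [0,0.012,0,0],
  [0,0.03,0,0],
  [0,0.04,-0.02,0],
  [0,0.04,-0.06,0],
  [0,0.04,-0.1,0],
  [0.04,0.06,-0.13,0],
  [0.08,0.1,-0.13,0],
  [0.12,0.14,-0.13,0],
  [0.14,0.18,-0.13,0],
  [0.14,0.22,-0.13,0],
  [0.14,0.26,-0.13,0],
  [0.14,0.3,-0.13,0],
  [0.14,0.3,-0.13,0],
  [0.14,0.3,-0.13,0],
])

```text
time: 17.95
ee_pos: [0.5291, 0.3159, 0.1918]
eef_rot: [0.097, 0.995, -0.001, -0.0]
ft_force: [0.2, -0.7, 0.5]
width: 0.0004
```

```bash
python3 snap.py n; python3 knob.py n;python3 slot.py n;python3 -c "
from h import *
where()"
```

```text
scene knob 209 [-86.25907472   2.5933866 ] ang -0.030056033397921154
tab 157 [[-15.386124978600517, 85.23397327111662], [-0.21721660480157612, 89.2732110759134], [14.620680059992813, 91.14707196814726]]
nose 10 [ -4.72282367 -70.349118  ]
side knob 246 [-88.94340741   3.1031499 ] ang -0.03487489196328637
tab 118 [[-15.202508831214399, 87.28794900094138], [-1.8951263122884394, 90.50914863266547], [15.49361554805039, 91.77175300854766]]
nose 12 [ -5.05613677 -66.56512716]
t 18.05 plate [-140.3  396.2  192.4] F [-0.11 -0.79  0.33] w 0.00044153007256436644
```

View pics/n.png

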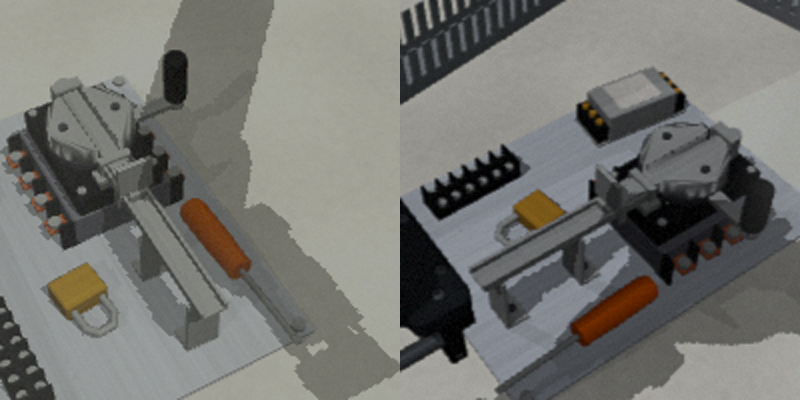

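View pics/slotn.png

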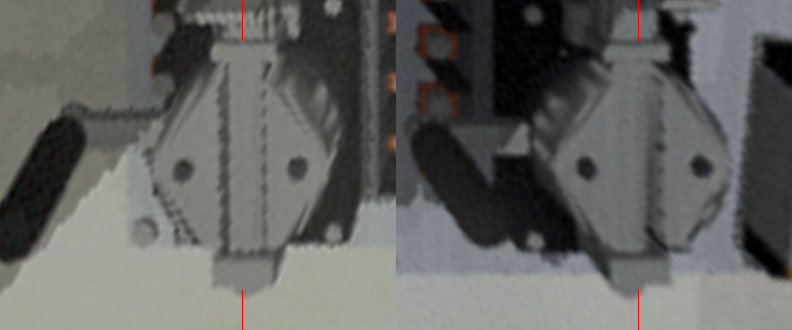

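The bar runs through the disc slot (from about (245,50) to (245,290) in the top view) and out of the keeper. The tab rear sits at y≈91, nose tip at about −68, and the loose parts haven't moved.

```bash
python3 -c "
from bench import r
print(r.close_job())"
```

```text
the job is handed in; nothing more can be done
None
```

The switch is locked off. I pushed the lever round from about 0.9 rad to 0, lined up within about 0.01 rad, then pushed the bar by its tab through the disc and keeper until it stopped. The job was handed in at about 18 s with the arm clear.

**Bar home:** On the last 1.5 mm of push the fingers did not move, while the force rose from about 4.5 N to 9 N. That 9 N is above the suggested 1–6 N, but it came only against the stop. After I backed off, the rear face of the tab measured y ≈ 91 mm (nominal 91). The nose tip read −66.6 mm in one camera and −70.3 mm in the other (nominal −68).

**Loose parts:** The padlock, terminal strip and screwdriver, and the mains filter as seen in the side camera, look unmoved. I checked this by eye and did not measure it.

**What disagreed:**
- **Tool height:** The reported TCP height was about 30 mm lower than the fingertips seen in the cameras. My first two passes at the knob went above it without touching. I corrected for the offset from the images after that.
- **Lever angle:** The raw depth average of the knob reads about −0.03 rad at the end. I put that down to the cameras seeing only one side of the knob. The slot and bolt holes in the corrected top view look in line.

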